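# Catch the balloon weights in the carrying tray and hold it level

## Task

Pick up the aluminium carrying tray by its wooden grip bar and bring one end of it under the lip of the weight chute, then raise it so that its side rims push up the yellow gate bar and all three brass weights slide down into the tray. Lower the tray so that the gate drops shut, draw it back out from under the chute, and finish while holding it in the air by its grip bar, level and still, with its underside at least 15 cm above the bench, nothing but the gripper carrying it and all three weights in it. Never tip the tray steeply, let no weight fall on the bench, and leave the other things on the bench where they are.

Things in the scene. Friction and masses are not known exactly. Their poses are not given: they have to be found in the camera images.
- tray: open aluminium carrying tray, 110 (x) x 220 (y, its long axis) x 45 high, walls and floor 4 thick, about 0.3 kg; symmetrical, either end may go under the chute. Origin: centre of its underside; z up. A steel upright (5 thick, 26 wide) at the middle of each long side carries a wooden grip bar that runs along the tray's x across the middle
- tray_grip (a point): centre of the tray's wooden grip bar, 125 above the tray's underside, midway along the tray. The bar is 100 long (along the tray's x, between the uprights), 14 thick (along the tray's y) and 20 high; open space below it down to the tray's floor. Gripping it across its 14 mm with the fingers closing along the tray's y keeps the tray from pitching
- bench (a point): a fixed point on the mahogany bench top, at height 0, in the middle of the working area. Not listed, to be left alone: a steel nozzle (125 high), a round barometer (58 high), a ceramic fuse holder (38 high) and a white sonde box (120 high) stand along the far side of the bench beyond x = 0.70 m, a handset on its cradle (84 high) at the left near the robot and a fixed green crate (140 high) far to the right
- chute: fixed grey and green weight chute on a steel post. Origin: on the bench, straight below the lip; z up. The open-topped trough (42 wide outside, 34 inside, walls 30 high, at the mouth 47) rises from the lip towards the chute's +y at 42 degrees, 200 long; space in front of the lip (-y) is free. Post 36 square centred at y = 125 mm, base plate 10 high from y = 65 to 205 mm and 160 wide. The polished trough lets the weights slide freely as soon as the gate is up
- lip (a point): middle of the chute's lower lip (the end of the trough's floor, over which the weights slide and drop), 190 above the bench; straight over chute's origin. The weights leave towards the chute's -y and land within about 100 mm of the lip on that side, so a good place for the tray is with its long axis along the chute's y, its middle 60 mm from the lip on the -y side, its end thus 50 mm past the lip under the trough
- gate (a joint): height of the yellow gate, m: 0 shut (plate closes the trough's mouth, weights rest against it), up to 0.045 at its stop. It slides straight up, weighs 0.2 kg (about 2 N to lift) and drops shut by its weight when let go. The weights pass from about 0.030 upward; 0.036 is ample
- gate_bar (a point): middle of the underside of the yellow gate bar that moves with the gate: 150 long along the chute's x, 10 deep (y), 8 high; it hangs 28 mm behind the lip (chute's +y), below the trough, 145 above the bench when the gate is shut and 45 mm below the lip. Two thin yellow arms beside the trough tie it to the gate plate (56 wide, 36 high, 1 to 5 mm in front of the lip)
- weight1: brass-coloured weight block nearest the gate at the start, 26 (x) x 30 (y, along the trough) x 18 high, about 0.09 kg; origin: centre of its underside
- weight2: brass-coloured weight block in the middle of the row at the start, 26 (x) x 30 (y, along the trough) x 18 high, about 0.09 kg; origin: centre of its underside
- weight3: brass-coloured weight block last of the row at the start, 26 (x) x 30 (y, along the trough) x 18 high, about 0.09 kg; origin: centre of its underside
Not all that is in view belongs to the job. What is shaped like the weight1 but blue is not meant. What is shaped like the weight3 but turquoise is not meant.

How it is judged:
On the way, in this order (a step that is already met when the one before it is completed fails the run):
1. the tray is lifted clear of the bench by the gripper (height (world z) of tray above 0.02 m and contact force between tray and table below 0.05 N and contact force between the fingers and tray above 1 N), for 0.2 s.
2. the tray, held in the air, has pushed the gate up by its bar (value of joint gate above 0.02 m and contact force between tray and chute above 0.3 N and contact force between tray and table below 0.05 N), for 0.1 s.
3. all three weights are in the tray, still held off the bench (x of weight1 in the frame of tray between -0.055 and 0.055 m and y of weight1 in the frame of tray between -0.11 and 0.11 m and z of weight1 in the frame of tray between -0.005 and 0.06 m and x of weight2 in the frame of tray between -0.055 and 0.055 m and y of weight2 in the frame of tray between -0.11 and 0.11 m and z of weight2 in the frame of tray between -0.005 and 0.06 m and x of weight3 in the frame of tray between -0.055 and 0.055 m and y of weight3 in the frame of tray between -0.11 and 0.11 m and z of weight3 in the frame of tray between -0.005 and 0.06 m and contact force between tray and table below 0.05 N and height (world z) of tray above 0.02 m), for 0.2 s.
At the end, for the whole second after the job is handed in: Tray hangs in the gripper alone (touching no bench or chute): underside 15 cm or more up, tilt under 0.1 rad, slower than 0.03 m/s and 0.15 rad/s, its middle 14 cm or more from the lip sideways; gate shut within 4 mm; all three weights inside the tray (height (world z) of tray above 0.15 m and angle between tray's own z axis and vertical below 0.1 rad and linear speed of tray below 0.03 m/s and angular speed of tray below 0.15 rad/s and contact force between the fingers and tray above 1 N and contact force between tray and table below 0.05 N and contact force between tray and chute below 0.05 N and horizontal distance between tray and lip above 0.14 m and value of joint gate below 0.004 m and x of weight1 in the frame of tray between -0.055 and 0.055 m and y of weight1 in the frame of tray between -0.11 and 0.11 m and z of weight1 in the frame of tray between -0.005 and 0.06 m and x of weight2 in the frame of tray between -0.055 and 0.055 m and y of weight2 in the frame of tray between -0.11 and 0.11 m and z of weight2 in the frame of tray between -0.005 and 0.06 m and x of weight3 in the frame of tray between -0.055 and 0.055 m and y of weight3 in the frame of tray between -0.11 and 0.11 m and z of weight3 in the frame of tray between -0.005 and 0.06 m); the arm keeps its last pose, push and grip.
It fails at once if the nozzle, barometer, fuse holder, handset or sonde is pushed more than 2 cm (distance of any of nozzle, barometer, fuse_holder, handset, sonde from where it was at the start of the episode above 0.02 m).
It fails at once if the tray is tipped more than 0.4 rad (angle between tray's own z axis and vertical above 0.4 rad).
It fails at once if a weight falls on the bench (contact force between any of weight1, weight2, weight3 and table above 0.05 N).
It also fails if it takes over 56 s, if anything falls off the work surface, if the arm or the gripper's body presses on something with over 40 N, if the wrist force passes 120 N, or if a joint passes its speed limit or range.

## Robot

A 7-joint arm with a two-finger parallel gripper is mounted at the origin on the work surface. World frame = base frame: x ahead of the robot, y to its left, z up, the work surface at z = 0. Lengths are in m, angles in rad, forces in N, time in s.
With the tool pointing down it reaches from about 0.4 to 0.85 m from the base axis. Payload 10.4 kg.
Tool frame: the origin (TCP) lies midway between the tips of the shut fingers; the grasp point (between the pads) lies 19 mm behind it; z points along the fingers, x is the direction in which the jaws open and shut, and the axes are right-handed (so a half turn about z gives the same grasp; the last joint's range is limited). The gripper opens to 85 mm and grips with 20 to 120 N. Pads are 22 mm wide; open, the fingers measure 114 mm over their backs; the gripper's body (76 mm by 85 mm) begins 54 mm behind the grasp point. The pads swing forward as they close: fully open they stand 13 mm farther back than shut.
Start: joints at [1.176, 0.332, -0.065, 1.46, 0.022, 1.35, -0.088], TCP at [0.227, -0.582, 0.231] pointing down, gripper open.
Joint ranges: [-2.6, 2.6], [-0.5, 2.12], [-1.47, 1.34], [0.16, 2.42], [-1.27, 4.41], [0.06, 2.06], [-2.6, 2.6]. Speed limits (rad/s): [2.22, 2.22, 2.79, 2.79, 3.14, 3.14, 3.14].

## Interface

Orientations are given as a unit quaternion [x, y, z, w].
In Python, from workcell import telemetry, eyes, order gives the robot as it stands.
- The arm moves only by the tool servo_tool, never from a script. Its argument "deltas" is a list of rows, each a list of 3 entries, a list of its own where there are three numbers: the shift along the tool's x, y, z in cm, then the turn about the tool's z in rad, then the finger opening in cm, from 0 to 8.54. A call has 1 to 12 rows; each row shifts and turns the pose as measured when the row begins, along the tool's axes as they then stand; what a row does not reach is not made up. A row lasts 1/12 s, in which the tool goes at most 41.7 mm and 7.16 degrees, less where a joint would pass 70% of its speed; a pose out of reach is approached as far as the arm can. A call is refused whole if a number of a shift passes 4.17 or a number of a turn 0.125, either way. A call with a gripper value outside its range is refused whole. The fingers move at their own pace and stop on an object; "force" is the grip in N (left out, the last holds). Time passes only in rows, so rows that do not move let the fingers close. It gives the time, the measured TCP pose, the force and the opening at its end, in the units of the state.
- telemetry.get_obs(): the state, without advancing time (a new reading comes with each control period).
- eyes.camera(name): name is "scene" or "top"; returns (picture, depth): 384x512x3 uint8, blue, green, red; 384x512 float32, m along the optical axis (not along the pixel's ray), 0 where there is no reading.
- eyes.calibration(name): a dict with "fx", "fy", "cx", "cy" (pixels), "rvec" (rotation vector, rad) and "tvec" (3), from world to camera coordinates, as OpenCV has them. Camera axes: x right, y down, z forward; pixel columns grow to the right and rows downward; lengths in m; the calibration is good to about 2 mm. A picture is of the moment at which its call begins. calibration takes no time and is no camera call.
- order.hand_in(): hands the job in, once; it reports no verdict.
The state is a dict: "clock": time; "joint_pos": joint angles; "joint_velocities": joint speeds; "tau": joint torques, N m; "position": TCP position; "ee_rot": TCP orientation; "ft_force": force on the tool from outside, world axes, zero at the start; "torque": the same for the moment, N m; "grip_width": opening from 0.0 (shut) to 1.0 (fully open).
Only numpy, scipy, OpenCV 4.12 (cv2) and the standard library are available. Lean on these libraries where they do the work, as an engineer would, in place of code of your own. Each camera call takes 0.05 s, during which the arm holds its last target. There are 200 camera calls.

## Working session

There is one attempt and no reset: what is moved stays moved. The work goes in short steps, Python scripts to look and compute and a tool call to move; the robot and the scene stay as the last step left them, time stands still between calls to the robot, and variables do not carry over. Pictures are saved under pics/ and viewed, about 8 in all and at most 12, crops included, and the job is handed in when it is done.

Besides the shell and the picture viewer there is one more tool, called after "Request:" as name([rows], argument=value, ...), one row to a line, values as JSON. servo_tool: Moves the arm, as the interface text tells. Its arguments: {"type":"object","properties":{"deltas":{"type":"array"},"force":{"type":"number"}},"required":["deltas"]}

```bash
mkdir -p pics
cat > h.py <<'E'
import numpy as np, cv2
from workcell import telemetry, eyes, order
from scipy.spatial.transform import Rotation as R
def cloud(n):
    im,d=eyes.camera(n); c=eyes.calibration(n)
    v,u=np.mgrid[:384,:512]
    p=np.stack([(u-c['cx'])/c['fx']*d,(v-c['cy'])/c['fy']*d,d],-1)
    M=R.from_rotvec(np.ravel(c['rvec'])).as_matrix()
    w=(p-np.ravel(c['tvec']))@M
    w[d==0]=np.nan
    return im,w
def st():
    o=telemetry.get_obs()
    print('t',round(o['clock'],2),'pos',np.round(o['position'],4),'F',np.round(o['ft_force'],1),'T',np.round(o['torque'],2),'g',round(o['grip_width'],3))
    M=R.from_quat(o['ee_rot']).as_matrix(); print('x',np.round(M[:,0],3),'y',np.round(M[:,1],3),'z',np.round(M[:,2],3),'q',np.round(o['joint_pos'],2))
    return o,M
E
python3 - <<'E'
from h import *
st()
for n in('scene','top'):
    im,w=cloud(n); np.savez(n+'0.npz',im=im,w=w); cv2.imwrite(f'pics/{n}0.png',cv2.resize(im,(768,576)))
E
```

```text
t 0.0 pos [ 0.2269 -0.582   0.2305] F [ 0.1  0.1 -0.1] T [ 0.01 -0.   -0.02] g 0.999
x [ 0.363 -0.932 -0.001] y [-0.932 -0.363  0.   ] z [-0.001  0.001 -1.   ] q [ 1.18  0.33 -0.06  1.46  0.02  1.35 -0.09]
```

View pics/scene0.png

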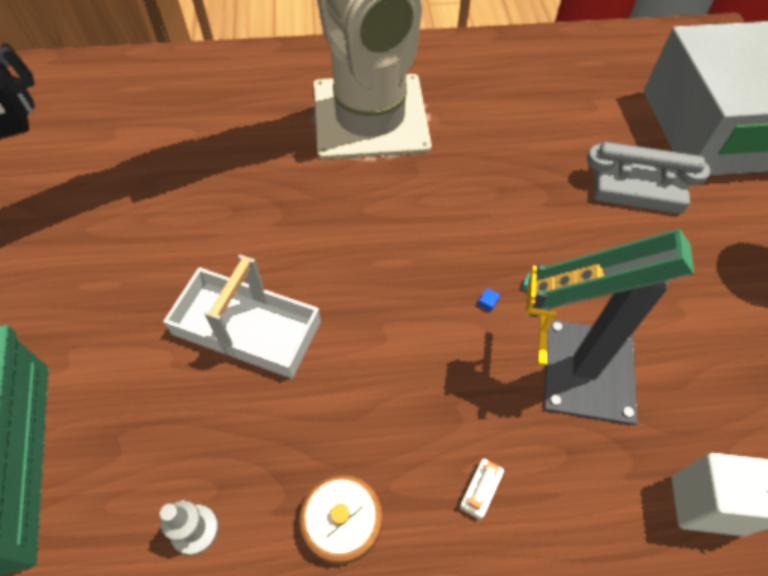

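View pics/top0.png

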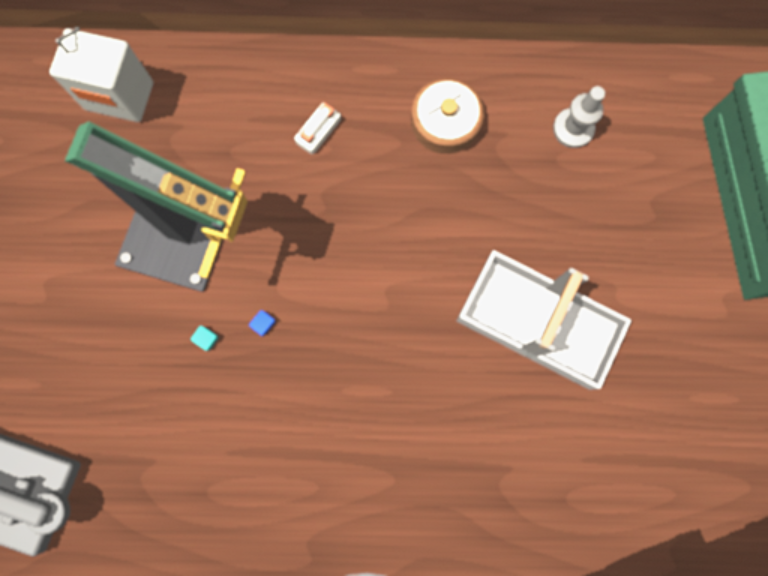

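The scene view shows the tray at (243,322) with its bar at (230,288), and the chute at (610,270). In the top view the bar is at (562,310) and the brass weights lie in the trough at (178,188), (201,199) and (223,209). The blue block (262,323) and turquoise block (204,338) on the bench are the decoys. Next I'll measure the tray and the chute.

Run:
```python
from h import *
def rect(n,p):
    r=cv2.minAreaRect(p[:,:2].astype(np.float32)*1000); b=cv2.boxPoints(r)
    print(n,len(p),'c',np.round(r[0],1),'size',np.round(r[1],1),'ang',round(r[2],1),'z',np.round(np.percentile(p[:,2],[2,50,98]),4))
for n in('top','scene'):
    f=np.load(n+'0.npz'); im=f['im']; w=f['w']; hsv=cv2.cvtColor(im,cv2.COLOR_BGR2HSV).astype(int); H,S,V=hsv[...,0],hsv[...,1],hsv[...,2]
    x,y,z=w[...,0],w[...,1],w[...,2]
    print(n)
    tr=(y<-.03)&(y>-.45)&(x>.3)&(x<.66)
    m=tr&(z>.126)&(z<.15); rect('bartop',w[m])
    m=tr&(z>.04)&(z<.05); rect('rim',w[m]); 
    m=tr&(z>.03); rect('trayall',w[m])
    ch=(y>.1)&(y<.55)&(x>.35)&(x<.75)
    ye=ch&(H>22)&(H<34)&(S>180)&(z>.1)
    ybar=ye&(z<.165)&(z>.14); rect('ybar',w[ybar])
    yp=ye&(z>.17); rect('yplate+arms',w[yp])
    g=ch&(z>.18)&(H>35)&(H<95)&(S>60); rect('greenwalls',w[g])
    p=w[g]; c=p.mean(0); U,s,Vt=np.linalg.svd(p-c,full_matrices=False); print('pca',c,Vt[0],np.degrees(np.arctan2(Vt[0][1],Vt[0][0])))
    pl=ch&(z>.006)&(z<.014); rect('plate',w[pl])
    br=ch&(H>10)&(H<24)&(S>100)&(z>.19); rect('brass',w[br]); print(np.nanmean(w[br],0))
```

```text
top
bartop 468 c [ 490.2 -249.4] size [ 26.1 110.7] ang 63.3 z [0.1282 0.1346 0.1377]
rim 664 c [ 490.  -250.1] size [220.9 111.2] ang 63.6 z [0.0404 0.0447 0.0485]
trayall 1593 c [ 489.9 -250.1] size [221.  111.6] ang 63.8 z [0.0311 0.0465 0.1371]Traceback (most recent call last):
  File "<stdin>", line 15, in <module>
  File "<stdin>", line 4, in rect
    return _quantile_unchecked(
        a, q, axis, out, overwrite_input, method, keepdims, weights)
    return _ureduce(a,
                    func=_quantile_ureduce_func,
    ...<5 lines>...
                    overwrite_input=overwrite_input,
                    method=method)
    r = func(a, **kwargs)
    result = _quantile(arr,
                       quantiles=q,
    ...<2 lines>...
                       out=out,
                       weights=wgt)
    slices_having_nans = np.isnan(arr[-1, ...])
                                  ~~~^^^^^^^^^
IndexError: index -1 is out of bounds for axis 0 with size 0
```

```bash
cat > c.py <<'E'
from h import *
def rect(n,p):
    if len(p)<5: print(n,len(p)); return
    r=cv2.minAreaRect(p[:,:2].astype(np.float32)*1000)
    print(n,len(p),'c',np.round(r[0],1),'size',np.round(r[1],1),'ang',round(r[2],1),'z',np.round(np.percentile(p[:,2],[2,50,98]),4))
E
python3 - <<'E'
from c import *
for n in('top','scene'):
    f=np.load(n+'0.npz'); im=f['im']; w=f['w']; hsv=cv2.cvtColor(im,cv2.COLOR_BGR2HSV).astype(int); H,S,V=hsv[...,0],hsv[...,1],hsv[...,2]
    x,y,z=w[...,0],w[...,1],w[...,2]
    print(n); 
    p=[(156,141),(159,118),(149,123)] if n=='top' else [(362,236),(355,190),(362,212)]
    for u,v in p: print(hsv[v,u],np.round(w[v,u],3))
    ch=(y>.05)&(y<.55)&(x>.35)&(x<.8)
    ye=ch&(H>20)&(H<36)&(S>120)
    print(ye.sum()); rect('yall',w[ye&(z>.1)])
    rect('ybar',w[ye&(z<.165)&(z>.13)])
    rect('ytop',w[ye&(z>.175)])
    g=ch&(z>.18)&(H>35)&(H<95)&(S>60); rect('green',w[g])
    p=w[ch&(z>.18)]; c=p.mean(0); U,s,Vt=np.linalg.svd(p-c,full_matrices=False); print('pca',c,Vt[0],np.degrees(np.arctan2(Vt[0][1],Vt[0][0])))
    rect('plate',w[ch&(z>.006)&(z<.014)&(S<80)])
    br=ch&(H>8)&(H<22)&(S>100)&(z>.19); rect('brass',w[br])
E
```

```text
top
[ 25 145 251] [0.582 0.165 0.227]
[ 30 105 248] [0.651 0.179 0.153]
[  9 130 157] [ 0.694  0.236 -0.001]
222
yall 206 c [589.6 196.2] size [ 78.3 136.3] ang 49.0 z [0.149  0.2064 0.2707]
ybar 66 c [590.8 196.1] size [ 10.9 150.5] ang 75.5 z [0.1483 0.1519 0.1559]
ytop 140 c [589.9 199.5] size [71.7 52.9] ang 74.3 z [0.1886 0.2244 0.2713]
green 1345 c [602.3 245.2] size [154.7  43.1] ang 75.2 z [0.2183 0.2941 0.3484]
pca [0.60250959 0.24444459 0.27105457] [0.22224828 0.73822185 0.63689419] 73.24510970480762
plate 1815 c [618.3 237.3] size [343.8 359.6] ang 89.5 z [0.0065 0.0097 0.0134]
brass 737 c [592.8 204. ] size [81.6 56.4] ang 74.6 z [0.1938 0.2368 0.2711]
scene
[ 29 222 255] [0.649 0.183 0.153]
[ 28 223 254] [0.583 0.167 0.227]
[ 21 228 197] [0.594 0.197 0.152]
448
yall 443 c [615.4 194. ] size [80.9 99.1] ang 67.6 z [0.1494 0.2043 0.2721]
ybar 142 c [627. 188.] size [ 9.6 72.8] ang 76.0 z [0.1472 0.153  0.163 ]
ytop 293 c [593.3 204.5] size [79.6 55.9] ang 71.9 z [0.1857 0.2209 0.2728]
green 2249 c [603.5 243.9] size [159.6  50.7] ang 72.4 z [0.2219 0.2938 0.3474]
pca [0.60924513 0.25106932 0.26868678] [-0.1741981  -0.72221295 -0.66937544] -103.56075078573765
plate 2660 c [625.2 234.6] size [300.6 333.5] ang 86.8 z [0.0068 0.0098 0.0131]
brass 480 c [606.5 243.2] size [162.2  54.9] ang 71.9 z [0.1925 0.2328 0.3106]
```

Bar and rim sizes fit the description (bar 110 × 26 as seen, rim 221 × 111, gate bar 150 × 11 at z 0.152).

- **Tray:** (0.490, -0.250), long axis at 63.7°.
- **Chute +y:** 75.4°. The lip is at (0.584, 0.169), so the tray target is (0.5685, 0.111).

I'll turn the tool first.

Request:
servo_tool([
  [[0, 0, 0], -0.12, 8.5],
  [[0, 0, 0], -0.12, 8.5],
  [[0, 0, 0], -0.12, 8.5],
  [[0, 0, 0], -0.12, 8.5],
  [[0, 0, 0], -0.12, 8.5],
  [[0, 0, 0], -0.12, 8.5],
  [[0, 0, 0], -0.12, 8.5],
  [[0, 0, 0], -0.12, 8.5],
  [[0, 0, 0], -0.12, 8.5],
  [[0, 0, 0], -0.12, 8.5],
  [[0, 0, 0], -0.12, 8.5],
  [[0, 0, 0], -0.12, 8.5],
], force=80)

```text
clock: 1.1
position: [0.2258, -0.5792, 0.2244]
ee_rot: [0.989, 0.147, -0.002, -0.006]
ft_force: [0.5, 0.2, 0.8]
grip_width: 0.995
```

```bash
cat > go.py <<'E'
import sys
from h import *
o,M=st(); a=list(map(float,sys.argv[1:])); t=np.array(a[:3]); yaw=np.radians(a[3])
cur=np.arctan2(M[1,0],M[0,0]); d=(yaw-cur+np.pi)%(2*np.pi)-np.pi
print('shift cm (tool axes)',np.round(M.T@(t-o['position'])*100,2),'turn',round(-d,3),'yaw now',round(np.degrees(cur),2))
E
python3 go.py .49 -.25 .2 63.7
```

```text
t 1.1 pos [ 0.2258 -0.5792  0.2244] F [0.5 0.2 0.8] T [-0.04  0.01  0.02] g 0.995
x [ 0.957  0.291 -0.002] y [ 0.291 -0.957 -0.012] z [-0.005  0.011 -1.   ] q [ 1.33  0.35 -0.27  1.46  0.09  1.36  1.36]
shift cm (tool axes) [ 34.86 -23.78   2.68] turn -0.817 yaw now 16.91
```

Request:
servo_tool([
  [[2.9, -2, 0], 0, 8.5],
  [[2.9, -2, 0], 0, 8.5],
  [[2.9, -2, 0], 0, 8.5],
  [[2.9, -2, 0], 0, 8.5],
  [[2.9, -2, 0], 0, 8.5],
  [[2.9, -2, 0], 0, 8.5],
  [[2.9, -2, 0], 0, 8.5],
  [[2.9, -2, 0], 0, 8.5],
  [[2.9, -2, 0], 0, 8.5],
  [[2.9, -2, 0], 0, 8.5],
  [[2.0, -1.3, 0], 0, 8.5],
  [[1, -0.7, 0], 0, 8.5],
])

```text
clock: 2.1
position: [0.4688, -0.2616, 0.2208]
ee_rot: [0.989, 0.148, -0.005, -0.009]
ft_force: [-0.1, 0.2, 0.1]
grip_width: 0.992
```

Request:
servo_tool([
  [[0, 0, 0], -0.117, 8.5],
  [[0, 0, 0], -0.117, 8.5],
  [[0, 0, 0], -0.117, 8.5],
  [[0, 0, 0], -0.117, 8.5],
  [[0, 0, 0], -0.117, 8.5],
  [[0, 0, 0], -0.1, 8.5],
  [[0, 0, 0], -0.06, 8.5],
  [[0, 0, 0], 0, 8.5],
  [[0, 0, 0], 0, 8.5],
])

```text
clock: 2.85
position: [0.4706, -0.2541, 0.2179]
ee_rot: [0.856, 0.517, -0.002, -0.013]
ft_force: [0.3, -1.1, 0.2]
grip_width: 0.995
```

```bash
python3 go.py .49 -.25 .2 63.7
```

```text
t 2.85 pos [ 0.4706 -0.2541  0.2179] F [ 0.3 -1.1  0.2] T [-0.03  0.04  0.02] g 0.995
x [0.466 0.885 0.011] y [ 0.885 -0.465 -0.024] z [-0.017  0.021 -1.   ] q [ 0.96  0.21 -0.62  1.67  0.11  1.32  1.41]
shift cm (tool axes) [1.25 1.57 1.77] turn -0.025 yaw now 62.24
```

Request:
servo_tool([
  [[0.6, 0.8, 0.5], -0.015, 8.5],
  [[0.6, 0.7, 0.5], -0.01, 8.5],
  [[0, 0, 0.5], 0, 8.5],
  [[0, 0, 0], 0, 8.5],
  [[0, 0, 0], 0, 8.5],
])

```text
clock: 3.27
position: [0.4914, -0.2491, 0.2]
ee_rot: [0.85, 0.526, -0.002, -0.014]
ft_force: [-0.2, 0.1, -0.3]
grip_width: 1.003
```

```bash
python3 go.py .49 -.25 .105 63.7
python3 - <<'E'
from c import *
im,w=cloud('top'); np.savez('top1.npz',im=im,w=w)
cv2.imwrite('pics/top1.png',cv2.resize(im[140:300,270:450],(800,711))[:600])
E
```

```text
t 3.27 pos [ 0.4914 -0.2491  0.2   ] F [-0.2  0.1 -0.3] T [-0.04  0.04  0.02] g 1.003
x [0.447 0.895 0.012] y [ 0.895 -0.446 -0.026] z [-0.018  0.022 -1.   ] q [ 0.92  0.27 -0.62  1.65  0.14  1.29  1.39]
shift cm (tool axes) [-0.26  0.16  9.5 ] turn -0.004 yaw now 63.47
```

View pics/top1.png

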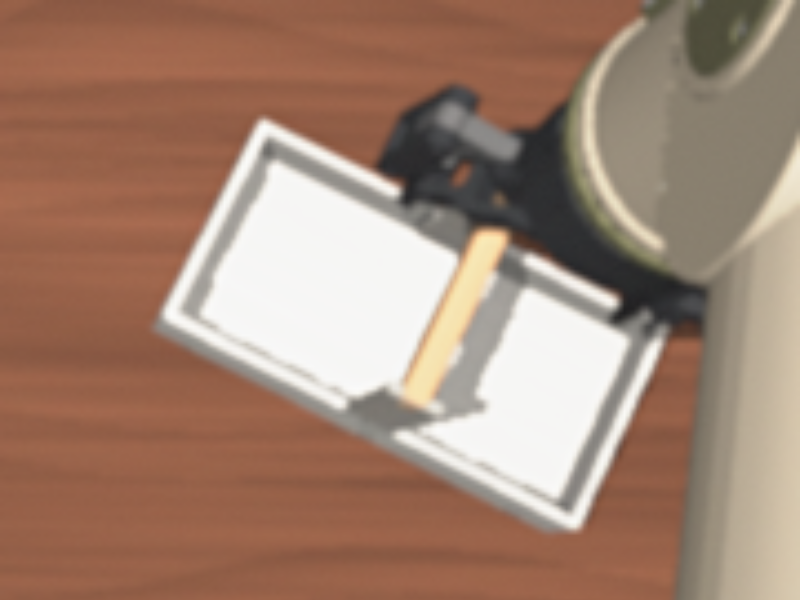

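The crop shows the bar at (455,320), with the jaws straddling it along the tray's long axis and displaced upward in the picture by parallax. Next I descend.

Request:
servo_tool([
  [[-0.2, 0.1, 1.2], 0, 8.5],
  [[-0.1, 0.1, 1.2], 0, 8.5],
  [[0, 0, 1.2], 0, 8.5],
  [[0, 0, 1.2], 0, 8.5],
  [[0, 0, 1.2], 0, 8.5],
  [[0, 0, 1.2], 0, 8.5],
  [[0, 0, 1.0], 0, 8.5],
  [[0, 0, 0.6], 0, 8.5],
  [[0, 0, 0], 0, 8.5],
])

```text
clock: 4.07
position: [0.4871, -0.2523, 0.101]
ee_rot: [0.851, 0.524, -0.003, -0.015]
ft_force: [0.2, 0.4, -0.1]
grip_width: 0.995
```

```bash
python3 go.py .49 -.25 .105 63.7
```

```text
t 4.07 pos [ 0.4871 -0.2523  0.101 ] F [ 0.2  0.4 -0.1] T [-0.06 -0.05 -0.05] g 0.995
x [0.45  0.893 0.01 ] y [ 0.893 -0.45  -0.028] z [-0.021  0.022 -1.   ] q [ 0.91  0.36 -0.6   1.77  0.21  1.11  1.34]
shift cm (tool axes) [ 0.34  0.15 -0.4 ] turn -0.008 yaw now 63.25
```

Request:
servo_tool([
  [[0.3, 0.15, -0.3], -0.008, 8.5],
  [[0, 0, 0], 0, 5],
  [[0, 0, 0], 0, 3],
  [[0, 0, 0], 0, 1],
  [[0, 0, 0], 0, 0],
  [[0, 0, 0], 0, 0],
  [[0, 0, 0], 0, 0],
  [[0, 0, 0], 0, 0],
  [[0, 0, 0], 0, 0],
  [[0, 0, 0], 0, 0],
], force=80)

```text
clock: 4.9
position: [0.4915, -0.2509, 0.1066]
ee_rot: [0.849, 0.528, -0.002, -0.013]
ft_force: [-0.0, -0.2, -0.4]
grip_width: 0.151
```

```bash
python3 go.py .49 -.25 .125 63.7
```

```text
t 4.9 pos [ 0.4915 -0.2509  0.1066] F [-0.  -0.2 -0.4] T [-0.19  0.04 -0.02] g 0.151
x [0.442 0.897 0.01 ] y [ 0.897 -0.442 -0.024] z [-0.017  0.02  -1.   ] q [ 0.9   0.36 -0.6   1.76  0.21  1.12  1.35]
shift cm (tool axes) [ 0.03 -0.22 -1.83] turn 0.001 yaw now 63.77
```

Request:
servo_tool([
  [[0, 0, -0.5], 0, 0],
  [[0, 0, -1], 0, 0],
  [[0, 0, -1], 0, 0],
  [[0, 0, -1], 0, 0],
  [[0, 0, -1], 0, 0],
  [[0, 0, -1], 0, 0],
  [[0, 0, -0.5], 0, 0],
  [[0, 0, 0], 0, 0],
  [[0, 0, 0], 0, 0],
  [[0, 0, 0], 0, 0],
])

```text
clock: 5.73
position: [0.4924, -0.2521, 0.1738]
ee_rot: [0.849, 0.528, -0.002, -0.013]
ft_force: [-0.3, 1.4, -3.8]
grip_width: 0.152
```

```bash
cat > tr.py <<'E'
from c import *
# tray rim plane from top camera; argv: centre guess, underside h
import sys
cx,cy,h=map(float,sys.argv[1:4]); cam=sys.argv[4] if len(sys.argv)>4 else 'top'
im,w=cloud(cam); hsv=cv2.cvtColor(im,cv2.COLOR_BGR2HSV)
near=(np.hypot(w[...,0]-cx,w[...,1]-cy)<.14)
m=near&(np.abs(w[...,2]-h-.045)<.018)&(hsv[...,1]<60)
m2=near&(np.abs(w[...,2]-h-.004)<.016)&(hsv[...,1]<60)
rect('rim',w[m])
for k,q in(('rimplane',m),('floor',m2)):
    p=w[q]
    if len(p)>30: c=p.mean(0); A=np.c_[p[:,:2]-c[:2],np.ones(len(p))]; s=np.linalg.lstsq(A,p[:,2],rcond=None)[0]; print(k,len(p),'slope',np.round(s[:2],3),'z',round(s[2],4))
np.savez('last.npz',im=im,w=w); cv2.imwrite('pics/last.png',im)
E
python3 go.py .5685 .111 .167 75.4; python3 tr.py .49 -.25 .06
```

```text
t 5.73 pos [ 0.4924 -0.2521  0.1738] F [-0.3  1.4 -3.8] T [-0.03 -0.03  0.  ] g 0.152
x [0.442 0.897 0.01 ] y [ 0.897 -0.442 -0.024] z [-0.017  0.02  -1.   ] q [ 0.92  0.29 -0.62  1.68  0.16  1.24  1.38]
shift cm (tool axes) [35.93 -9.2   1.26] turn -0.203 yaw now 63.75
rim 974 c [ 490.4 -251.8] size [221.1 111.3] ang 63.6 z [0.0878 0.1091 0.1159]
rimplane 974 slope [-0.012  0.032] z 0.1054
floor 3714 slope [-0.001  0.005] z 0.0717
```

Request:
servo_tool([
  [[1, -0.2, 0], -0.01, 0],
  [[2, -0.5, 0.1], -0.02, 0],
  [[2.2, -0.6, 0.1], -0.02, 0],
  [[2.5, -0.6, 0.1], -0.02, 0],
  [[2.5, -0.6, 0.1], -0.02, 0],
  [[2.5, -0.6, 0.1], -0.02, 0],
  [[2.5, -0.6, 0.1], -0.02, 0],
  [[2.5, -0.6, 0.1], -0.02, 0],
  [[2.0, -0.6, 0], -0.02, 0],
  [[1, -0.2, 0], -0.02, 0],
  [[0.3, 0, 0], -0.01, 0],
  [[0, 0, 0], 0, 0],
])

```text
clock: 6.78
position: [0.5168, -0.0028, 0.1671]
ee_rot: [0.779, 0.626, -0.001, -0.017]
ft_force: [-1.0, 0.0, -3.0]
grip_width: 0.148
```

```bash
python3 go.py .54 -.005 .160 75.4; python3 tr.py .54 -.03 .06
```

```text
t 6.78 pos [ 0.5168 -0.0028  0.1671] F [-1.  0. -3.] T [-0.11 -0.04 -0.02] g 0.148
x [0.216 0.976 0.02 ] y [ 0.976 -0.215 -0.028] z [-0.023  0.025 -0.999] q [ 0.65  0.25 -0.8   1.78  0.16  1.21  1.15]
shift cm (tool axes) [0.27 2.33 0.65] turn 0.037 yaw now 77.54
rim 280 c [523.2  79.5] size [136.3  58.7] ang 16.7 z [0.0878 0.1056 0.1094]
rimplane 280 slope [-0.006  0.018] z 0.1027
floor 1161 slope [0.003 0.029] z 0.0663
```

Request:
servo_tool([
  [[0, 0.8, 0.2], 0.012, 0],
  [[0.1, 0.8, 0.2], 0.012, 0],
  [[0.1, 0.7, 0.1], 0.012, 0],
  [[0, 0, 0], 0, 0],
  [[0, 0, 0], 0, 0],
  [[0, 0, 0], 0, 0],
])

```text
clock: 7.33
position: [0.5427, -0.0137, 0.1595]
ee_rot: [0.796, 0.606, -0.002, -0.017]
ft_force: [0.2, 0.1, -3.8]
grip_width: 0.145
```

```bash
python3 go.py .54 -.005 .165 75.4; python3 tr.py .54 -.0 .058 scene; python3 go.py .5705 .111 .165 75.4
```

```text
t 7.33 pos [ 0.5427 -0.0137  0.1595] F [ 0.2  0.1 -3.8] T [-0.1  -0.06 -0.  ] g 0.145
x [0.266 0.964 0.016] y [ 0.964 -0.266 -0.03 ] z [-0.024  0.024 -0.999] q [ 0.61  0.32 -0.77  1.72  0.21  1.22  1.09]
shift cm (tool axes) [ 0.77 -0.5  -0.52] turn -0.015 yaw now 74.55
rim 908 c [539.  -10.8] size [220.2 112.3] ang 74.6 z [0.0854 0.0959 0.115 ]
rimplane 908 slope [0.025 0.004] z 0.0954
floor 3189 slope [ 0.022 -0.   ] z 0.0596
t 7.38 pos [ 0.5425 -0.0137  0.1595] F [-0.1 -0.8 -4. ] T [-0.07 -0.03  0.03] g 0.151
x [0.266 0.964 0.016] y [ 0.964 -0.266 -0.03 ] z [-0.024  0.024 -0.999] q [ 0.61  0.32 -0.77  1.72  0.21  1.22  1.09]
shift cm (tool axes) [12.77 -0.64 -0.32] turn -0.015 yaw now 74.55
```

View pics/last.png

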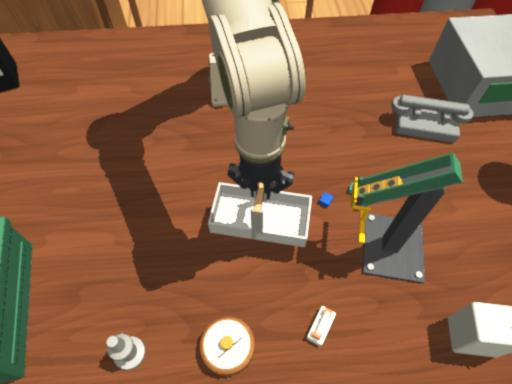

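The tray hangs level, at (261,214) in the scene view, in line with the chute mouth at (357,200). The route to the gate is clear, so I'll slide it under.

Request:
servo_tool([
  [[0.7, -0.1, 0], -0.008, 0],
  [[1.2, -0.1, 0], -0.007, 0],
  [[1.5, -0.1, 0], 0, 0],
  [[1.5, 0, 0], 0, 0],
  [[1.5, 0, 0], 0, 0],
  [[1.5, 0, 0], 0, 0],
  [[1.5, 0, 0], 0, 0],
  [[1.2, 0, 0], 0, 0],
  [[0.8, 0, 0], 0, 0],
  [[0, 0, 0], 0, 0],
  [[0, 0, 0], 0, 0],
])

```text
clock: 8.3
position: [0.5677, 0.1128, 0.1632]
ee_rot: [0.788, 0.616, -0.001, -0.017]
ft_force: [-0.7, -0.8, -3.3]
grip_width: 0.145
```

```bash
python3 go.py .572 .108 .16 75.4; python3 tr.py .5685 .111 .057 scene;cp pics/last.png pics/under.png
```

```text
t 8.3 pos [0.5677 0.1128 0.1632] F [-0.7 -0.8 -3.3] T [-0.09 -0.11  0.02] g 0.145
x [0.242 0.97  0.019] y [ 0.97  -0.242 -0.028] z [-0.023  0.025 -0.999] q [ 0.39  0.4  -0.81  1.63  0.27  1.25  0.86]
shift cm (tool axes) [-0.37  0.55  0.3 ] turn 0.01 yaw now 75.98
rim 928 c [564.1 115.9] size [219.4 112.5] ang 75.7 z [0.0845 0.0977 0.1138]
rimplane 928 slope [0.017 0.001] z 0.0965
floor 2879 slope [0.021 0.005] z 0.0621
```

View pics/under.png

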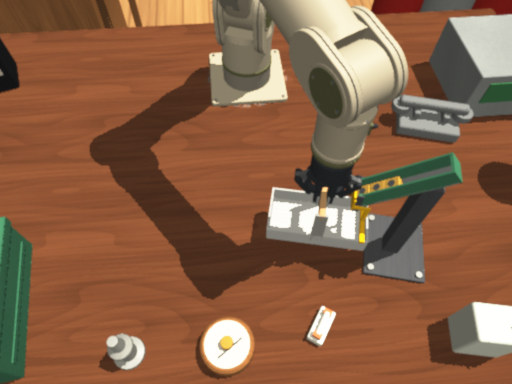

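Request:
servo_tool([
  [[-0.2, 0.3, 0], 0.01, 0],
  [[-0.2, 0.3, -0.5], 0, 0],
  [[0, 0, -1], 0, 0],
  [[0, 0, -1], 0, 0],
  [[0, 0, -0.7], 0, 0],
  [[0, 0, 0], 0, 0],
  [[0, 0, 0], 0, 0],
])

```text
clock: 8.93
position: [0.5745, 0.1015, 0.1995]
ee_rot: [0.793, 0.609, -0.001, -0.016]
ft_force: [0.9, 0.3, -4.8]
grip_width: 0.151
```

```bash
python3 go.py .572 .108 .245 75.4
```

```text
t 8.93 pos [0.5745 0.1015 0.1995] F [ 0.9  0.3 -4.8] T [-0.06 -0.1  -0.06] g 0.151
x [0.259 0.966 0.017] y [ 0.966 -0.258 -0.027] z [-0.021  0.024 -1.   ] q [ 0.41  0.38 -0.81  1.57  0.25  1.32  0.88]
shift cm (tool axes) [ 0.64 -0.53 -4.53] turn -0.007 yaw now 75.01
```

Request:
servo_tool([
  [[0.3, -0.2, -0.5], -0.004, 0],
  [[0.2, -0.2, -0.8], 0, 0],
  [[0, 0, -0.9], 0, 0],
  [[0, 0, -0.9], 0, 0],
  [[0, 0, -0.7], 0, 0],
  [[0, 0, -0.2], 0, 0],
  [[0, 0, 0], 0, 0],
  [[0, 0, 0], 0, 0],
])

```text
clock: 9.6
position: [0.5714, 0.1061, 0.2427]
ee_rot: [0.792, 0.611, -0.003, -0.016]
ft_force: [1.0, -0.6, -6.5]
grip_width: 0.147
```

```bash
python3 go.py .572 .108 .245 75.4
```

```text
t 9.6 pos [0.5714 0.1061 0.2427] F [ 1.  -0.6 -6.5] T [-0.37 -0.13  0.  ] g 0.147
x [0.254 0.967 0.014] y [ 0.967 -0.253 -0.028] z [-0.024  0.021 -0.999] q [ 0.41  0.35 -0.82  1.51  0.23  1.4   0.89]
shift cm (tool axes) [ 0.2   0.   -0.23] turn -0.002 yaw now 75.29
```

Request:
servo_tool([
  [[0.1, 0, -0.2], 0, 0],
  [[0, 0, 0], 0, 0],
  [[0, 0, 0], 0, 0],
  [[0, 0, 0], 0, 0],
  [[0, 0, 0], 0, 0],
  [[0, 0, 0], 0, 0],
  [[0, 0, 0], 0, 0],
  [[0, 0, 0], 0, 0],
  [[0, 0, 0], 0, 0],
  [[0, 0, 0], 0, 0],
  [[0, 0, 0], 0, 0],
  [[0, 0, 0], 0, 0],
])

```text
clock: 10.6
position: [0.571, 0.1067, 0.2425]
ee_rot: [0.792, 0.611, -0.004, -0.017]
ft_force: [-0.4, -0.4, -7.4]
grip_width: 0.148
```

```bash
python3 go.py .572 .108 .245 75.4
python3 - <<'E'
from h import *
a,_=cloud('scene'); b,_=cloud('top')
cv2.imwrite('pics/up.png',np.hstack([cv2.resize(a[120:290,240:440],(400,340)),cv2.resize(b[70:240,40:240],(400,340))]))
E
```

```text
t 10.6 pos [0.571  0.1067 0.2425] F [-0.4 -0.4 -7.4] T [-0.38 -0.33 -0.05] g 0.148
x [0.254 0.967 0.013] y [ 0.967 -0.254 -0.032] z [-0.027  0.021 -0.999] q [ 0.4   0.35 -0.82  1.51  0.23  1.41  0.89]
shift cm (tool axes) [ 0.16  0.05 -0.25] turn -0.002 yaw now 75.27
```

View pics/up.png

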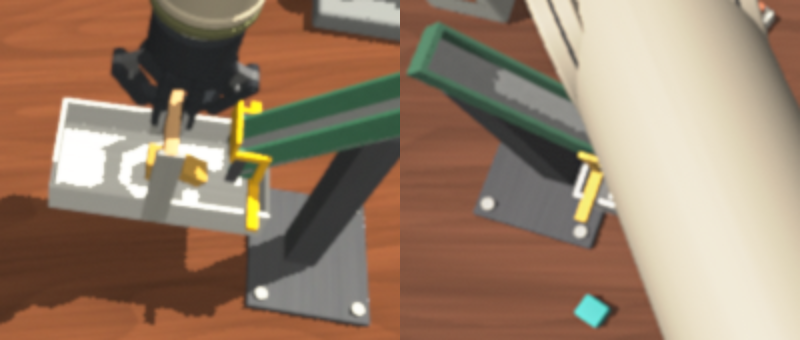

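The left crop shows brass blocks in the tray at (155,160) and (195,170), with the third probably behind the upright at (172,185). The visible trough is empty. Next I lower the tray.

Request:
servo_tool([
  [[0, 0, 0.4], 0, 0],
  [[0, 0, 0.8], 0, 0],
  [[0, 0, 1], 0, 0],
  [[0, 0, 1], 0, 0],
  [[0, 0, 1], 0, 0],
  [[0, 0, 1], 0, 0],
  [[0, 0, 0.8], 0, 0],
  [[0, 0, 0.4], 0, 0],
  [[0, 0, 0], 0, 0],
  [[0, 0, 0], 0, 0],
  [[0, 0, 0], 0, 0],
])

```text
clock: 11.62
position: [0.5681, 0.109, 0.1704]
ee_rot: [0.791, 0.611, -0.005, -0.018]
ft_force: [-0.1, 0.2, -6.2]
grip_width: 0.149
```

```bash
python3 go.py .535 -.03 .168 75.4; python3 tr.py .5685 .111 .057 scene
python3 - <<'E'
from c import *
f=np.load('last.npz'); im,w=f['im'],f['w']; hsv=cv2.cvtColor(im,cv2.COLOR_BGR2HSV).astype(int)
ye=(w[...,1]>.05)&(w[...,1]<.5)&(w[...,0]>.35)&(w[...,0]<.8)&(hsv[...,0]>20)&(hsv[...,0]<36)&(hsv[...,1]>120)
rect('ybar',w[ye&(w[...,2]>.13)&(w[...,2]<.2)&(w[...,0]>.62)]); rect('ytop',w[ye&(w[...,2]>.175)])
cv2.imwrite('pics/down.png',cv2.resize(im[120:290,240:440],(800,680),interpolation=2)[:600])
E
```

```text
t 11.62 pos [0.5681 0.109  0.1704] F [-0.1  0.2 -6.2] T [-0.1  -0.09  0.03] g 0.149
x [0.253 0.967 0.014] y [ 0.967 -0.253 -0.034] z [-0.03   0.022 -0.999] q [ 0.39  0.4  -0.81  1.61  0.27  1.27  0.86]
shift cm (tool axes) [-14.28   0.32   0.03] turn -0.001 yaw now 75.32
rim 1161 c [564.8 112.5] size [220.7 112.3] ang 75.0 z [0.0846 0.101  0.1117]
rimplane 1161 slope [ 0.01 -0.  ] z 0.0997
floor 2489 slope [0.008 0.012] z 0.0678
ybar 96 c [641.1 184.7] size [ 9.7 43.3] ang 75.2 z [0.1461 0.1529 0.1552]
ytop 157 c [595.2 172.9] size [50.8 30.7] ang 13.4 z [0.1808 0.2041 0.2511]
```

View pics/down.png

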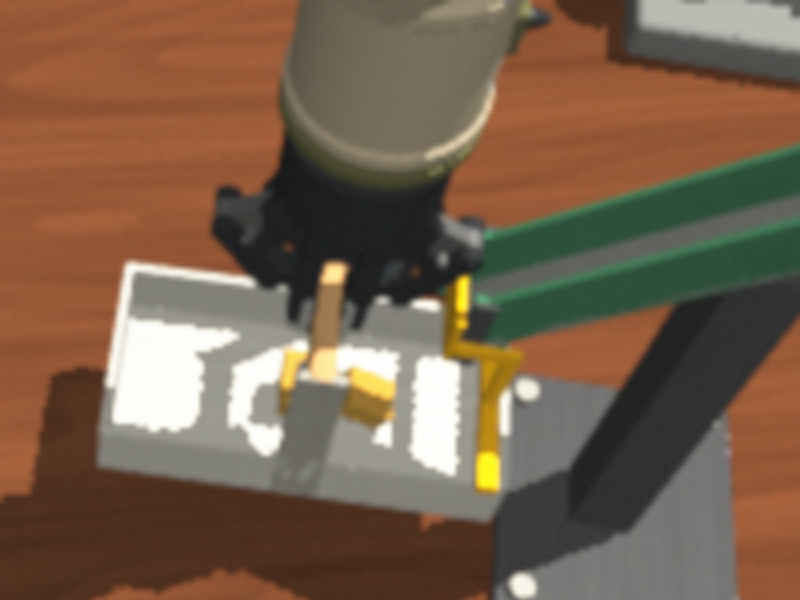

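The gate is shut again (bar top at 0.153, as at the start). The hanging load has grown by about 2.5 N, which fits three weights. Next I draw back.

Request:
servo_tool([
  [[-0.5, 0, 0], 0, 0],
  [[-1, 0, 0], 0, 0],
  [[-1.5, 0, 0], 0, 0],
  [[-1.8, 0, 0], 0, 0],
  [[-1.8, 0, 0], 0, 0],
  [[-1.8, 0, 0], 0, 0],
  [[-1.8, 0, 0], 0, 0],
  [[-1.8, 0, 0], 0, 0],
  [[-1.8, 0, 0], 0, 0],
  [[-1.8, 0, 0], 0, 0],
  [[-1.3, 0, 0], 0, 0],
  [[-0.6, 0, 0], 0, 0],
])

```text
clock: 12.67
position: [0.521, -0.0745, 0.1725]
ee_rot: [0.792, 0.61, -0.002, -0.014]
ft_force: [-0.9, 0.3, -6.6]
grip_width: 0.15
```

```bash
python3 go.py .523 -.08 .30 75.4
```

```text
t 12.67 pos [ 0.521  -0.0745  0.1725] F [-0.9  0.3 -6.6] T [-0.1  -0.06  0.02] g 0.15
x [0.255 0.967 0.014] y [ 0.967 -0.254 -0.025] z [-0.021  0.02  -1.   ] q [ 0.73  0.26 -0.76  1.75  0.17  1.23  1.25]
shift cm (tool axes) [-3.100e-01  1.000e-02 -1.276e+01] turn -0.003 yaw now 75.25
```

Request:
servo_tool([
  [[0, 0, -0.5], 0, 0],
  [[0, 0, -1], 0, 0],
  [[0, 0, -1.2], 0, 0],
  [[0, 0, -1.3], 0, 0],
  [[0, 0, -1.3], 0, 0],
  [[0, 0, -1.3], 0, 0],
  [[0, 0, -1.3], 0, 0],
  [[0, 0, -1.3], 0, 0],
  [[0, 0, -1.2], 0, 0],
  [[0, 0, -1], 0, 0],
  [[0, 0, -0.5], 0, 0],
  [[0, 0, 0], 0, 0],
])

```text
clock: 13.67
position: [0.5258, -0.0671, 0.3108]
ee_rot: [0.788, 0.616, 0.002, -0.011]
ft_force: [-0.6, -0.7, -7.2]
grip_width: 0.144
```

Request:
servo_tool([
  [[0, 0, 0], 0, 0],
  [[0, 0, 0], 0, 0],
  [[0, 0, 0], 0, 0],
  [[0, 0, 0], 0, 0],
  [[0, 0, 0], 0, 0],
  [[0, 0, 0], 0, 0],
])

```text
clock: 14.17
position: [0.5249, -0.0661, 0.3087]
ee_rot: [0.787, 0.617, 0.001, -0.013]
ft_force: [0.6, 0.1, -6.8]
grip_width: 0.15
```

```bash
o=$(python3 go.py .523 -.08 .30 75.4); echo "$o"; python3 tr.py .515 -.08 .2 scene
python3 - <<'E'
from c import *
f=np.load('last.npz'); a=f['im'];w=f['w']; b,wb=cloud('top')
hsv=cv2.cvtColor(a,cv2.COLOR_BGR2HSV).astype(int)
ye=(w[...,1]>.05)&(w[...,1]<.5)&(w[...,0]>.35)&(w[...,0]<.8)&(hsv[...,0]>20)&(hsv[...,0]<36)&(hsv[...,1]>120)
rect('ybar',w[ye&(w[...,2]>.13)&(w[...,2]<.165)])
cv2.imwrite('pics/fin.png',np.vstack([cv2.resize(a[130:270,190:450],(546,294)),cv2.resize(b[100:240,60:320],(546,294))]))
E
```

```text
t 14.17 pos [ 0.5249 -0.0661  0.3087] F [ 0.6  0.1 -6.8] T [-0.07 -0.08 -0.02] g 0.15
x [0.24  0.971 0.017] y [ 0.971 -0.239 -0.019] z [-0.014  0.021 -1.   ] q [ 0.74  0.17 -0.78  1.54  0.1   1.49  1.29]
shift cm (tool axes) [-1.41  0.16  0.85] turn 0.013 yaw now 76.13
rim 1797 c [522.2 -63. ] size [220.3 112.8] ang 76.2 z [0.2275 0.2412 0.2547]
rimplane 1797 slope [0.018 0.012] z 0.2404
floor 3098 slope [0.026 0.006] z 0.2077
ybar 143 c [627.4 187.9] size [10.1 72.7] ang 76.0 z [0.1473 0.1529 0.1637]
```

View pics/fin.png

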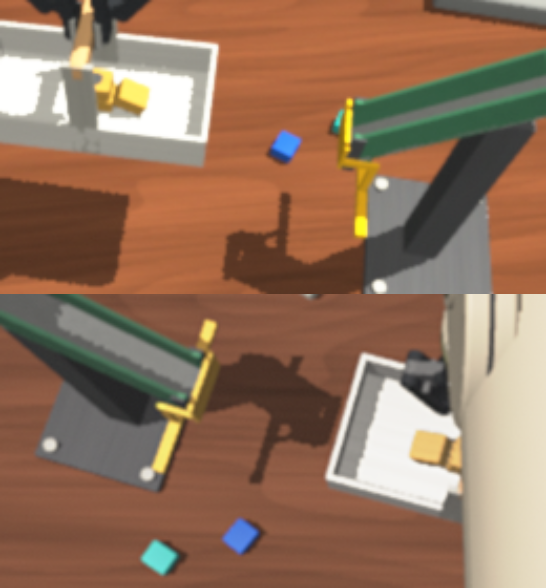

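The trough is empty and the gate is shut. Brass shows in the tray at (103,85) and (132,95), and the third block is behind the upright. The load force fits three weights and no brass shows on the bench in these crops. I'm handing in.

```bash
python3 -c "
from h import *
o,_=st(); print(np.abs(o['joint_velocities']).max()); print(order.hand_in())"
```

```text
t 14.27 pos [ 0.525  -0.0661  0.3088] F [-0.3  0.3 -6.2] T [-0.05 -0.06  0.  ] g 0.147
x [0.24  0.971 0.017] y [ 0.971 -0.239 -0.019] z [-0.014  0.021 -1.   ] q [ 0.74  0.17 -0.78  1.54  0.1   1.49  1.29]
0.0038029796722547334
the job is handed in; nothing more can be done
None
```

I gripped the tray by its wooden bar, pushed the gate up from under the lip, and caught the weights. Then I lowered the tray, drew it back out and raised it. I handed the job in at 14.3 s; the system gave no verdict.

**Last checks:**
- **Tray:** underside about 0.20 m up, tilt about 0.03 rad, centre about 0.24 m from the lip, joints practically still (under 0.004 rad/s).
- **Gate:** the bar reads the same height as at the start, so it is shut.
- **Weights:** the trough is empty and no brass was visible on the bench in the crops I viewed. The hanging load rose by about 2.5 N, against 2.65 N expected for three weights.
- **Not confirmed by eye:** only two weights were clearly visible in the final views. The third was hidden behind the tray's upright, so it is inferred from the load and the empty trough.
- **Other objects:** I did not re-measure the things along the bench at the end. The tray's path stayed clear of them.

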